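Load a reference puck and run the loading arm out to the red mark

TASK

Lift the puck with the blue post out of the grey bin and set it flat in the round cup at the end of the loading arm, then let go of it. Next push the yellow lock button all the way down so that it stays down, then take the orange handle and draw the arm out until its black pointer lines up with the red mark on the scale; the arm springs back if let go, so finish while still holding the handle at the mark. Leave the other pucks, the loose things on the table and the red mark where they are, and never force the arm out while it is locked.

Things in the scene. Friction and masses are not known exactly. Their poses are not given: they have to be found in the camera images.
- puck_blue: The puck to load: a steel disc of diameter 40 mm and thickness 14 mm with an upright blue plastic post of diameter 14 mm on its centre, 56 mm tall in all, about 0.12 kg. Origin at the centre of the underside, z up along the post. It stands upright on the bin's floor, in one of three places in a row, about 55 mm apart along the bin's x axis.
- puck_white: Bystander: the same puck with a white post, in the bin. Origin at the centre of the underside.
- puck_black: Bystander: the same puck with a black post, in the bin. Origin at the centre of the underside.
- bin: Fixed grey open bin, 190 mm along its x axis, 100 mm along its y axis, 28 mm high, walls and floor 4 mm thick. Origin at the centre of the underside, on the table.
- loader: Fixed part of the loading arm: a black sleeve 50 mm wide, 210 mm long, top 90 mm above the table. Origin on the table under the sleeve's mouth; y = the way the arm extends, x = the side of the white scale plate (x 19 to 65 mm, top at 50 mm), z up. Along y with the arm home: button -130 mm, handle 45, cup centre 125. A low ring (22 mm high) lies under the arm's far end.
- extension (a joint): Extension of the arm, m: 0 = home (start, locked), grows as it is drawn out along the loader's y axis, up to 0.125. While locked it gives only about 2 mm. Once unlocked it slides against a return spring of about 2.4 N at home to 3.4 N fully out and friction of under 1 N; let go, it slides back home. It moves straight and level.
- load_arm: The sliding arm: aluminium bar 14 x 14 mm (z 53 to 67 mm) with the orange handle, the black pointer and the cup. Origin on the table under the sleeve's mouth when home; it moves out with the arm; axes parallel to the loader's.
- handle_top (a point): Centre of the top of the orange handle, an upright square post 16 x 16 mm (sides along the loader's x and y), 62 mm tall, top 130 mm above the table; moves with the arm. The handle may be gripped anywhere in the 40 mm below this.
- cup_floor (a point): Centre of the inner floor of the round steel cup at the arm's end, 59 mm above the table; the cup has 46 mm inner and 52 mm outer diameter and its rim is 8 mm above the floor. It moves with the arm; axes parallel to the loader's. The cup centre is 80 mm further out (loader y) than the handle.
- pointer_tip (a point): Tip of the thin black pointer (3 mm wide) that sticks out from the arm beside the handle over the scale, 61 mm above the table; moves with the arm; axes parallel to the loader's.
- mark_line (a point): Middle of the inner edge of the red mark, a red block 8 mm wide along the scale and 22 mm long, top 61 mm above the table, sitting on the scale. Axes parallel to the loader's. The arm is at the mark when this and the pointer tip have the same position along the loader's y axis.
- mark (a joint): Where the red mark stands on the scale, m: the arm extension at which the pointer meets it. It is set for this run (0.05 to 0.11) and sits there with stiff friction (about 8 N).
- lock_button (a joint): Travel of the yellow lock button, m: 0 = up (arm locked), 0.008 = fully down. It goes down against about 3 N of friction and stays where it is left; the lock is clear from about 0.005 on.
- button_top (a point): Centre of the top of the yellow lock button: round, diameter 26 mm, on top of the sleeve, 107 mm above the table when up and 99 mm when fully down, in a flat collar whose top is at 95 mm.
- positioner_a: Bystander: loose black positioner block, 60 x 45 mm foot, 64 mm high to the top of its red knob. Origin at the centre of the underside.
- positioner_b: Bystander: another black positioner block like the first.
- screwdriver: Bystander: screwdriver lying on the table, 170 mm long.
- bottle: Bystander: white bottle, diameter 60 mm, 130 mm high.
- wafer_case: Bystander: clear round wafer case, diameter 110 mm, 22 mm high.
Mind the look-alikes: they are no part of the job. Leave any green or turquoise look-alike of the puck_blue alone.

How it is judged (in metres and radians):
On the way, in this order (a step that is already met when the one before it is completed fails the run):
1. the blue-post puck is lifted clear of the bin (height (world z) of puck_blue above 0.05 m), for 0.1 s.
2. the blue-post puck stands in the cup, let go (horizontal distance between puck_blue and cup_floor below 0.006 m and z of puck_blue in the frame of cup_floor between -0.004 and 0.004 m and angle between puck_blue's own z axis and vertical below 0.12 rad and contact force between the fingers and puck_blue below 0.2 N), for 0.2 s.
3. the lock button is down (value of joint lock_button above 0.006 m), for 0.2 s.
At the end, for the whole second after the job is handed in: Fingers hold the handle (over 1 N) with the pointer still and within 4 mm of the red mark's middle; button down; blue-post puck flat in the cup, within 6 mm of its centre, untouched; red mark within 4 mm and every other puck and loose thing within 30 mm of its first place (all of step 2 and y of pointer_tip in the frame of mark_line between -0.004 and 0.004 m and value of joint extension above 0.04 m and velocity of joint extension between -0.01 and 0.01 m/s and contact force between the fingers and load_arm above 1 N and distance between the grasp point and handle_top below 0.055 m and value of joint lock_button above 0.006 m and distance of mark_line from where it was at the start of the episode below 0.004 m and distance of each of puck_white, puck_black, positioner_a, positioner_b, screwdriver, bottle, wafer_case from where it was at the start of the episode below 0.03 m); the arm keeps its last pose, push and grip.
It fails at once if the arm is forced out while locked (value of joint extension above 0.012 m and value of joint lock_button below 0.003 m).
It fails at once if the red mark is moved (distance of mark_line from where it was at the start of the episode above 0.006 m).
It fails at once if another puck or loose thing is disturbed (distance of any of puck_white, puck_black, positioner_a, positioner_b, screwdriver, bottle, wafer_case from where it was at the start of the episode above 0.04 m).
It also fails if it takes over 50 s, if anything falls off the work surface, if the arm or the gripper's body presses on something with over 40 N, if the wrist force passes 120 N, or if a joint passes its speed limit or range.

ROBOT

A 6-joint arm with a two-finger parallel gripper is mounted at the origin on the work surface. World frame = base frame: x ahead of the robot, y to its left, z up, the work surface at z = 0. Lengths are in m, angles in degrees, forces in N, time in s.
With the tool pointing down it reaches from about 0.25 to 0.85 m from the base axis. Payload 12.5 kg.
Tool frame: the origin (TCP) lies at the very end of the fingers, on their centre line; the grasp point (between the pads) lies 19 mm behind it; z points along the fingers, x is the direction in which the jaws open and shut, and the axes are right-handed (so a half turn about z gives the same grasp; the last joint's range is limited). The gripper opens to 93 mm and grips with 3 to 60 N. Pads are 15 mm wide; open, the fingers measure 128 mm over their backs; the gripper's body (75 mm by 188 mm) begins 65 mm behind the grasp point.
Start: joints at [62.705, 20.094, 94.641, -0, 65.266, -4.847], TCP at [0.21, 0.508, 0.219] pointing down, gripper open.
Joint ranges: [-157.81, 157.81], [-45, 120.19], [0.68, 151.7], [-89.99, 269.99], [4.06, 180], [-164.3, 164.3]. Speed limits (degrees/s): [127.2, 127.2, 159.86, 180, 180, 180].

INTERFACE

Orientations are given as [roll, pitch, yaw] about the fixed x, y, z axes, in that order (R = Rz(yaw) Ry(pitch) Rx(roll)).
In Python, from bench import ctrl gives the robot as it stands.
- The arm moves only by the tool drive_tool, never from a script. Its argument "steps" is a list of rows, each a list of 3 entries, a list of its own where there are three numbers: the finger opening in mm, from 0 to 93, then the shift along the tool's x, y, z in units of 0.3 m (1.0 is 0.3 m), then the turn about the tool's z in units of pi/4 rad (1.0 is pi/4 rad). In form: [[fingers, [tx, ty, tz], twist], ...]. A call has 1 to 8 rows; each row is the pose to reach, as a shift and turn from the pose commanded when the call began, along the tool's axes at that moment; what a row does not reach only later rows make up. A row lasts 1/12 s, in which the tool goes at most 41.7 mm and 7.16 degrees, less where a joint would pass 70% of its speed; a pose out of reach is approached as far as the arm can. A call with a number of a shift or a turn outside -1 to 1 is refused whole. A call with a gripper value outside its range is refused whole. The fingers move at their own pace and stop on an object; the grip force is fixed at half the most. Time passes only in rows, so rows that repeat a pose let the fingers close. It gives the time, the measured TCP pose, the force and the opening at its end, in the units of the state.
- ctrl.state(): the state, without advancing time (a new reading comes with each control period).
- ctrl.capture(name): name is "side" or "top"; returns a dict with "frame" (384x512x3 uint8, red, green, blue), "depth" (384x512 float32, m along the optical axis (not along the pixel's ray), 0 where there is no reading), "K" (3x3 intrinsics, pixels), "k1" (the pictures are not rectified: a ray, as slopes to the right and down, at radius r is drawn at 1 + k1 r^2 times it, then the intrinsics apply), "xyz" and "orientation" of the camera in the world. Camera axes: x right, y down, z forward; pixel columns grow to the right and rows downward; lengths in m; the calibration is good to about 2 mm. A picture is of the moment at which its call begins.
- ctrl.close_job(): hands the job in, once; it reports no verdict.
The state is a dict: "clock": time; "qpos": joint angles; "qd": joint speeds; "effort": joint torques, N m; "position": TCP position; "eef_rot": TCP orientation; "force": force on the tool from outside, world axes, zero at the start; "torque": the same for the moment, N m; "finger_gap": opening from 0.0 (shut) to 1.0 (fully open).
Only numpy, scipy, OpenCV 4.12 (cv2) and the standard library are available. Lean on these libraries where they do the work, as an engineer would, in place of code of your own. Each camera call takes 0.05 s, during which the arm holds its last target.

## Working session

There is one attempt and no reset: what is moved stays moved. The work goes in short steps, Python scripts to look and compute and a tool call to move; the robot and the scene stay as the last step left them, time stands still between calls to the robot, and variables do not carry over. Pictures are saved under pics/ and viewed, and the job is handed in when it is done.

Besides the shell and the picture viewer there is one more tool, called after "Emit:" as a command line: name --argument value ..., lists and objects as JSON in quotes. drive_tool: Moves the arm, as the interface text tells. Shifts and turns lie within -1 to 1; 1 stands for 0.3 m of shift or pi/4 rad of turn. Its arguments: {"type":"object","properties":{"steps":{"type":"array"}},"required":["steps"]}

```bash
mkdir -p pics; ls; python3 - <<'E'
from bench import ctrl
import cv2
print(ctrl.state())
for n in("top","side"):
    c=ctrl.capture(n); cv2.imwrite(f"pics/{n}0.png",c["frame"][:,:,::-1]); print(n,c["K"],c["k1"],c["xyz"],c["orientation"])
E
```

```text
pics
{'clock': 0.0, 'qpos': array([ 6.27038211e+01,  2.01249357e+01,  9.46758794e+01,  1.59221344e-03,
        6.52642279e+01, -4.84572517e+00]), 'qd': array([-0.10562533, -0.08132949,  0.02561861, -0.00052852, -0.0361864 ,
        0.03905445]), 'effort': array([-3.58070451e-03, -4.97333300e+01, -2.85235763e+01,  6.95701386e-02,
        2.59672181e-02, -9.79294555e-05]), 'position': array([0.20984136, 0.50803969, 0.21810281]), 'eef_rot': array([-1.79993065e+02,  6.46883701e-02,  6.75488831e+01]), 'force': array([ 0.73958432, -0.40344541, -0.88260563]), 'torque': array([-0.01268294,  0.05086503, -0.03652949]), 'finger_gap': 0.9996416229953633}
top [[451.84830159   0.         249.03086973]
 [  0.         451.84830159 189.48291121]
 [  0.           0.           1.        ]] -0.015106967762421156 [0.34049133 0.03926567 1.63506773] [-171.69125566   -0.27204042  -88.42497708]
side [[432.0387899    0.         252.34084875]
 [  0.         432.0387899  197.17358198]
 [  0.           0.           1.        ]] -0.021631117988845164 [ 0.02766452 -0.70987024  0.9084519 ] [-131.03965846    0.14906078  -36.90825424]
```

View pics/top0.png

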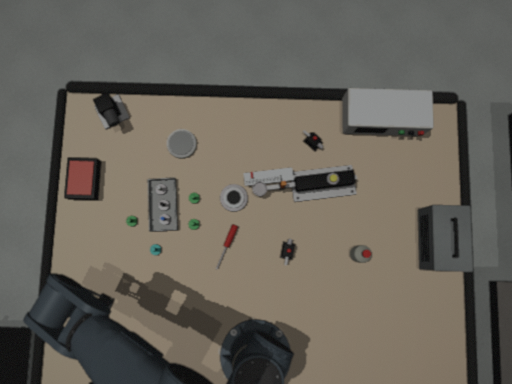

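View pics/side0.png

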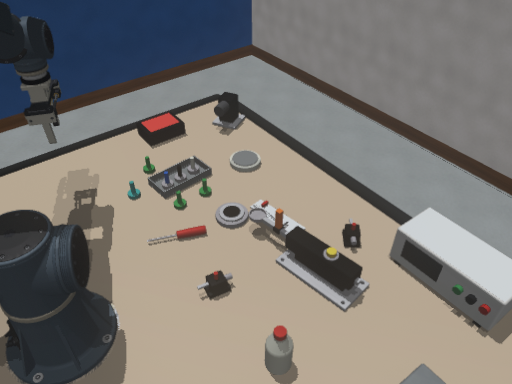

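```bash
cat > h.py <<'E'
import numpy as np, cv2
from scipy.spatial.transform import Rotation as R
from bench import ctrl
def dist(c): return np.array([c["k1"],0,0,0,0])
def ray(c,uv):
    p=cv2.undistortPoints(np.array(uv,float).reshape(-1,1,2),c["K"],dist(c)).reshape(-1,2)
    return R.from_euler('xyz',c["orientation"],degrees=True).apply(np.c_[p,np.ones(len(p))])
def plane(c,uv,z):
    d=ray(c,uv); o=np.array(c["xyz"]); return o+d*((z-o[2])/d[:,2])[:,None]
def proj(c,P):
    r=R.from_euler('xyz',c["orientation"],degrees=True).inv()
    q=r.apply(np.atleast_2d(P)-np.array(c["xyz"]))
    return cv2.projectPoints(q,np.zeros(3),np.zeros(3),c["K"],dist(c))[0].reshape(-1,2)
def tri(c1,u1,c2,u2):
    a=ray(c1,u1)[0];b=ray(c2,u2)[0];a/=np.linalg.norm(a);b/=np.linalg.norm(b)
    A=np.c_[a,-b];d=np.array(c2["xyz"])-c1["xyz"];s=np.linalg.lstsq(A,d,rcond=None)[0]
    p=c1["xyz"]+a*s[0];q=c2["xyz"]+b*s[1];return (p+q)/2,np.linalg.norm(p-q)
def crop(c,name,x0,y0,x1,y1,s):
    cv2.imwrite(name,cv2.resize(c["frame"][y0:y1,x0:x1,::-1],None,fx=s,fy=s,interpolation=cv2.INTER_CUBIC))
def blobs(c,lo,hi,roi,amin=6):
    x0,y0,x1,y1=roi
    hsv=cv2.cvtColor(c["frame"],cv2.COLOR_RGB2HSV)
    m=cv2.inRange(hsv,np.array(lo),np.array(hi)); k=np.zeros_like(m);k[y0:y1,x0:x1]=m[y0:y1,x0:x1]
    n,l,st,ce=cv2.connectedComponentsWithStats(k)
    return [(ce[i].round(2).tolist(),st[i].tolist()) for i in range(1,n) if st[i,4]>=amin]
E
python3 - <<'E'
from h import *
t=ctrl.capture("top");s=ctrl.capture("side")
crop(t,"pics/t_bin.png",115,165,215,265,6); crop(t,"pics/t_arm.png",225,145,365,215,5.7)
crop(s,"pics/s_bin.png",120,140,220,215,7); crop(s,"pics/s_arm.png",210,185,370,305,5)
E
```

```text
(no output)
```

View pics/t_bin.png

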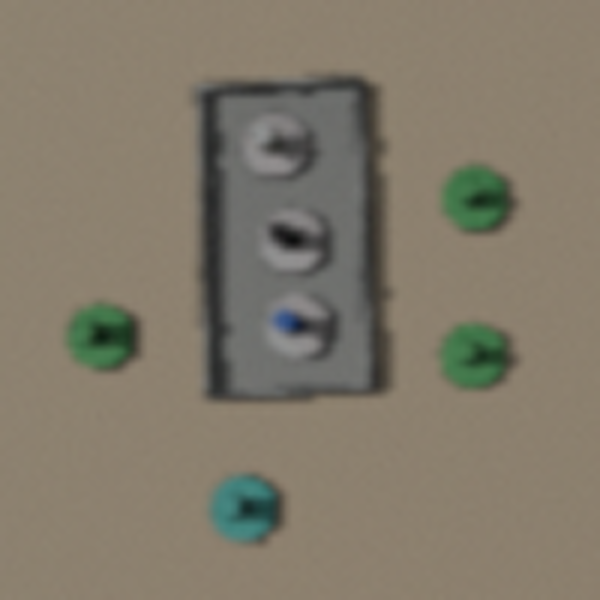

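View pics/t_arm.png

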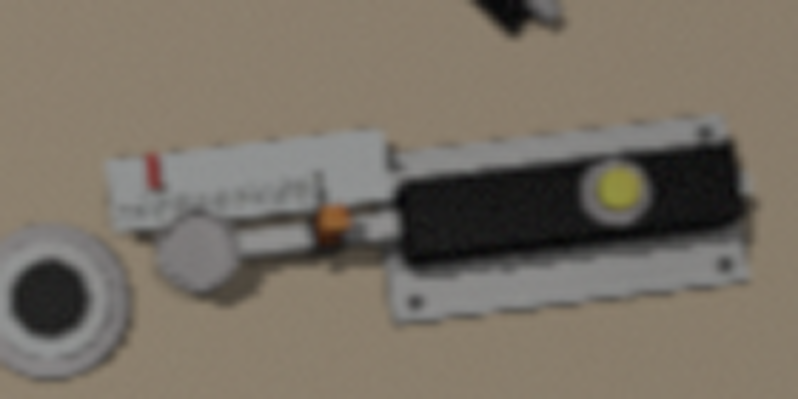

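View pics/s_bin.png

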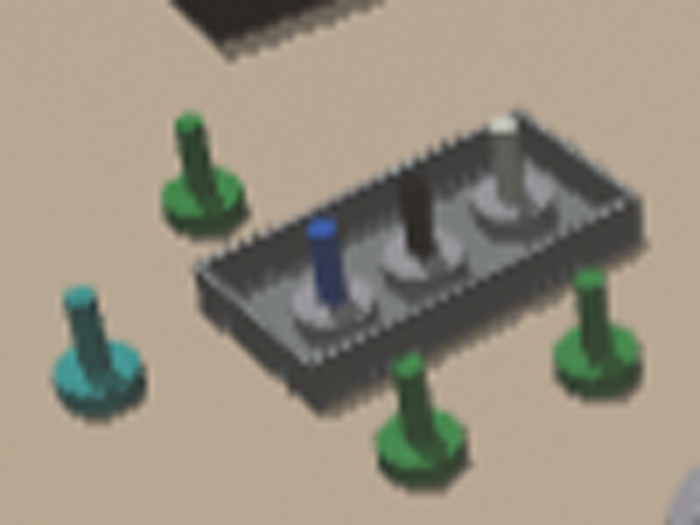

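View pics/s_arm.png

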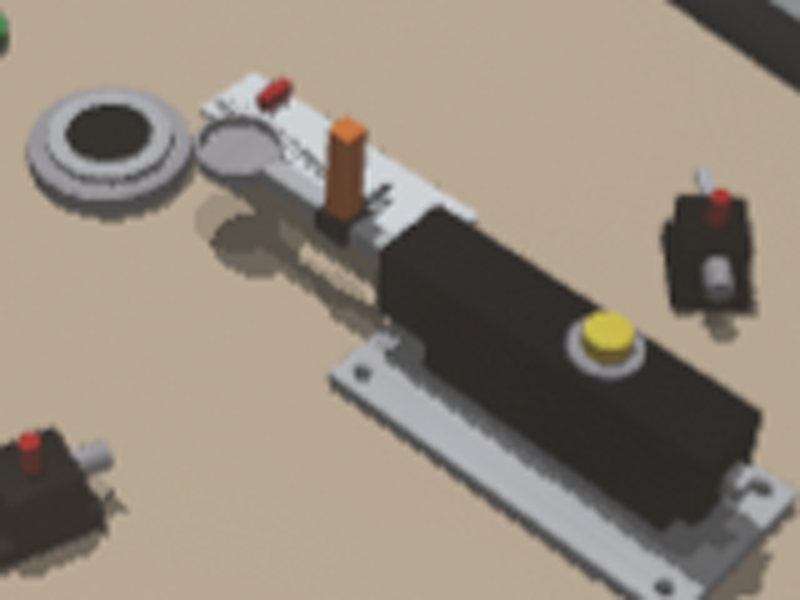

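Candidates (top view): the blue-post puck in the bin at (163,218), black-post (163,204) and white-post (161,189) in the bin, a teal look-alike outside it at (156,249), and green ones at (195,198), (194,224) and (132,220). I choose (163,218), which is side-view pixel (166,173): a steel disc with a blue post, standing in the bin. The close crops confirm it.

```bash
python3 - <<'E'
from h import *
t=ctrl.capture("top");s=ctrl.capture("side")
def show(n,c,b,z):
    for ce,st in b: print(n,ce,st,plane(c,[ce],z)[0].round(4))
B=((105,90,40),(125,255,255));Y=((22,90,80),(35,255,255));O=((5,140,60),(18,255,255));Rr=((0,130,60),(4,255,255));R2=((172,100,60),(180,255,255))
show("blueT",t,blobs(t,*B,(145,175,180,235),3),.058); show("blueS",s,blobs(s,*B,(120,140,220,215),3),.035)
show("yelT",t,blobs(t,*Y,(300,150,365,215)),.107); show("yelS",s,blobs(s,*Y,(300,200,365,300)),.107)
show("orT",t,blobs(t,*O,(270,170,300,195),3),.13); show("orS",s,blobs(s,*O,(260,190,300,240),3),.13)
show("redT",t,blobs(t,*Rr,(240,165,270,185),2)+blobs(t,*R2,(240,165,270,185),2),.061)
show("redS",s,blobs(s,*Rr,(255,195,275,215),2)+blobs(s,*R2,(255,195,275,215),2),.061)
# disc mask in bin
f=t["frame"].astype(int)
crop(t,"pics/t_b2.png",145,175,185,235,10); crop(t,"pics/t_c2.png",240,165,300,205,13)
crop(s,"pics/s_c2.png",240,195,300,240,13)
crop(s,"pics/s_b2.png",155,160,185,190,20)
E
```

```text
blueT [162.5, 218.0] [161, 217, 4, 3, 10] [0.4617 0.3376 0.058 ]
blueS [165.95, 176.03] [164, 171, 5, 12, 38] [0.4664 0.3482 0.035 ]
yelT [333.07, 177.81] [330, 175, 7, 7, 42] [ 0.6124 -0.2494  0.107 ]
yelS [331.11, 251.7] [327, 247, 10, 11, 87] [ 0.6109 -0.2536  0.107 ]
orT [282.59, 183.55] [280, 182, 6, 5, 22] [ 0.5838 -0.0745  0.13  ]
orS [279.0, 211.0] [276, 209, 7, 5, 23] [ 0.5859 -0.0807  0.13  ]
redS [264.62, 202.54] [262, 201, 6, 4, 13] [0.6249 0.0288 0.061 ]
```

View pics/t_b2.png

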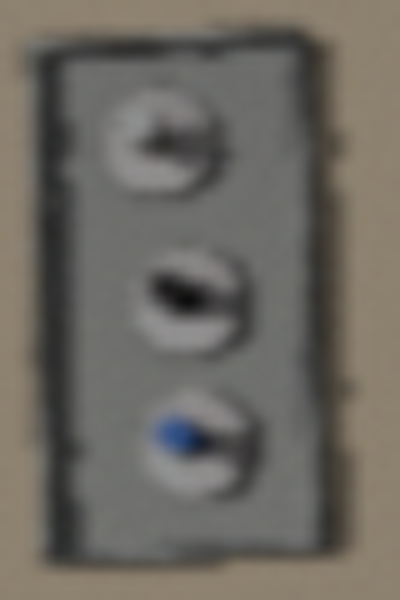

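View pics/t_c2.png

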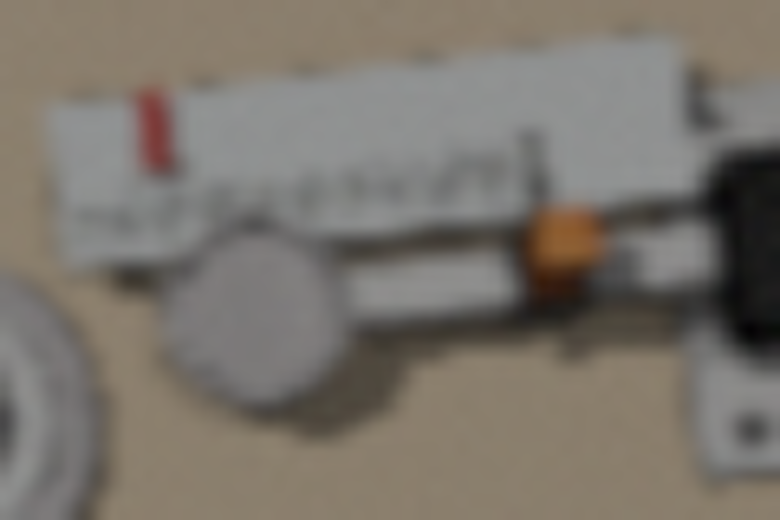

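View pics/s_c2.png

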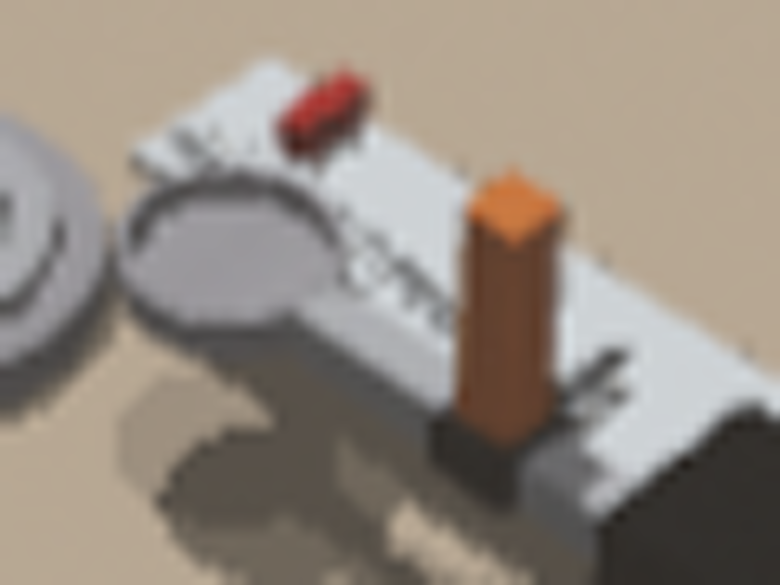

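View pics/s_b2.png

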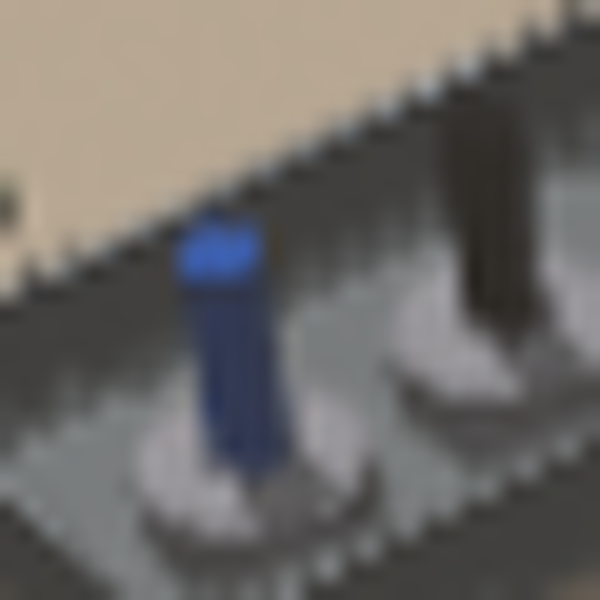

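```bash
python3 - <<'E'
from h import *
t=ctrl.capture("top");s=ctrl.capture("side")
# crops: top c2 origin(240,165)/13 ; side c2 (240,195)/13 ; px center offset .5
T=lambda x,y,o=(240,165),k=13:[o[0]+x/k-.5,o[1]+y/k-.5]
S=lambda x,y,o=(240,195),k=13:[o[0]+x/k-.5,o[1]+y/k-.5]
print("blue",tri(t,[T(177,434,(145,175),10)],s,[S(220,250,(155,160),20)]))
print("blue disc top",tri(t,[T(198,443,(145,175),10)],s,[S(252,470,(155,160),20)]), plane(t,[T(198,443,(145,175),10)],.016))
print("handle",tri(t,[T(566,243)],s,[S(513,209)]))
print("button",tri(t,[[333.07,177.81]],s,[[331.1,250.3]]))
print("cup",tri(t,[T(255,318)],s,[S(232,252)]),plane(t,[T(255,318)],.064),plane(s,[S(232,252)],.064))
print("redmark inner end",tri(t,[T(160,168)],s,[S(292,124)]),plane(t,[T(160,168)],.061))
print("red c",plane(t,[T(156,130)],.061),plane(s,[S(322,105)],.061),plane(t,[T(152,92)],.061))
print("pointer",plane(t,[T(532,135)],.061),plane(s,[S(622,355)],.061))
# plate edges
print("scale edge far",plane(t,[T(50,105),T(680,40)],.05))
# bin corners (image crop)
print("bin",plane(t,[T(40,45,(145,175),10),T(305,35,(145,175),10),T(330,550,(145,175),10),T(62,560,(145,175),10)],.028))
print("sleeve",plane(t,[[225+405/5.7,145+185/5.7],[225+730/5.7,145+145/5.7],[225+410/5.7,145+262/5.7],[225+740/5.7,145+220/5.7]],.09))
for n,uv in(("blue",(162,218)),("cup",(259,189)),("handle",(283,183)),("but",(333,178)),("table",(300,230))): print(n,t["depth"][uv[1]-1:uv[1]+2,uv[0]-1:uv[0]+2].round(3).tolist())
E
```

```text
blue (array([0.46241775, 0.33814387, 0.05956742]), np.float64(0.0010183302438479661))
blue disc top (array([0.46253929, 0.33940142, 0.01322043]), np.float64(8.612951976955846e-05)) [[0.46229044 0.33890357 0.016     ]]
handle (array([ 0.58684767, -0.07700849,  0.12784362]), np.float64(0.003269385208296814))
button (array([ 0.61317727, -0.24991064,  0.10711292]), np.float64(0.0018838354538237285))
cup (array([0.57473604, 0.00171928, 0.06347458]), np.float64(0.0040067655784747705)) [[0.57290129 0.00273393 0.064     ]] [[5.76290698e-01 5.14316722e-04 6.40000000e-02]]
redmark inner end (array([0.61449989, 0.02916333, 0.0603219 ]), np.float64(0.001264066829154612)) [[0.61382783 0.02948625 0.061     ]]
red c [[0.62428571 0.03085346 0.061     ]] [[0.62400819 0.02932333 0.061     ]] [[0.63476359 0.03222327 0.061     ]]
pointer [[ 0.62580871 -0.07149981  0.061     ]] [[ 0.62566515 -0.07339541  0.061     ]]
scale edge far [[ 0.63240442  0.06003479  0.05      ]
 [ 0.65546826 -0.1124926   0.05      ]]
bin [[0.60328013 0.40146499 0.028     ]
 [0.609624   0.30612652 0.028     ]
 [0.42474383 0.28781
[... 463 characters left out ...]
981880188], [1.5880000591278076, 1.5870000123977661, 1.590000033378601], [1.600000023841858, 1.593000054359436, 1.5950000286102295]]
handle [[1.5260000228881836, 1.524999976158142, 1.531999945640564], [1.5230000019073486, 1.527999997138977, 1.5219999551773071], [1.5240000486373901, 1.527999997138977, 1.5210000276565552]]
but [[1.5579999685287476, 1.5520000457763672, 1.555999994277954], [1.5509999990463257, 1.5549999475479126, 1.5460000038146973], [1.5529999732971191, 1.5490000247955322, 1.5499999523162842]]
table [[1.6330000162124634, 1.6360000371932983, 1.6339999437332153], [1.628999948501587, 1.6349999904632568, 1.621999979019165], [1.6269999742507935, 1.63100004196167, 1.621999979019165]]
```

```bash
cat >> h.py <<'E'
def go(x,y,z,yaw=None,s=None):
    s=s or ctrl.state(); r=R.from_euler('xyz',s["eef_rot"],degrees=True)
    d=r.inv().apply(np.array([x,y,z])-s["position"])/.3
    w=0 if yaw is None else -((yaw-s["eef_rot"][2]+180)%360-180)/45
    print("t=%.2f"%s["clock"],"pos",s["position"].round(4),"rot",s["eef_rot"].round(2),"gap",round(s["finger_gap"]*93,1),"F",s["force"].round(1))
    print("shift",d.round(4),"twist",round(w,4)); 
E
python3 -c "
from h import *
go(.4622,.3387,.15,8.7)"
```

```text
t=0.40 pos [0.21   0.5083 0.2186] rot [-1.800e+02  1.000e-02  6.755e+01] gap 92.8 F [ 1.  -0.7  0.4]
shift [-0.2014  0.9929  0.2286] twist 1.3078
```

Emit:
drive_tool --steps '[[34,[-0.2014,0.9929,0.2286],1.0],[34,[-0.2014,0.9929,0.2286],1.0],[34,[-0.2014,0.9929,0.2286],1.0],[34,[-0.2014,0.9929,0.2286],1.0],[34,[-0.2014,0.9929,0.2286],1.0],[34,[-0.2014,0.9929,0.2286],1.0],[34,[-0.2014,0.9929,0.2286],1.0],[34,[-0.2014,0.9929,0.2286],1.0]]'

```text
clock: 1.07
position: [0.4651, 0.3359, 0.149]
eef_rot: [180.0, 0.0, 22.3]
force: [-0.7, -0.0, -0.4]
finger_gap: 0.475
```

Emit:
drive_tool --steps '[[34,[0,0,0],0.308],[34,[0,0,0],0.308],[34,[0,0,0],0.308],[34,[0,0,0],0.308],[34,[0,0,0],0.308],[34,[0,0,0],0.308]]'

```text
clock: 1.57
position: [0.462, 0.339, 0.1502]
eef_rot: [-180.0, -0.0, 8.9]
force: [0.2, 0.9, 0.0]
finger_gap: 0.364
```

```bash
python3 -c "
from h import *
go(.4622,.3387,.08,8.7)
s=ctrl.capture('side');t=ctrl.capture('top')
crop(s,'pics/s1.png',110,80,240,210,5);crop(t,'pics/t1.png',110,140,230,260,5)"
```

```text
t=1.57 pos [0.462  0.339  0.1502] rot [-1.80e+02 -1.00e-02  8.88e+00] gap 33.9 F [0.2 0.9 0. ]
shift [0.0004 0.001  0.2338] twist 0.004
```

View pics/s1.png

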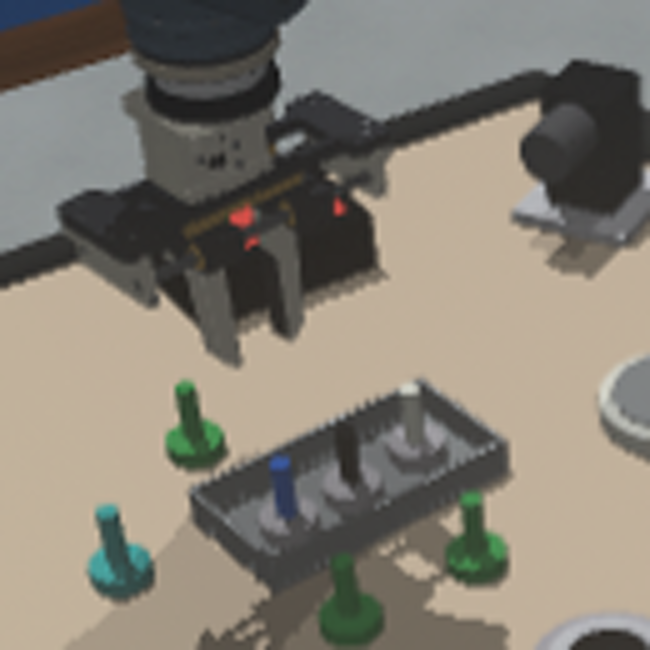

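The side crop shows the open fingertips at about (237,360) and (285,335), above the blue post at (281,465). I'll compare this with the projected TCP.

```bash
python3 -c "
from h import *
s=ctrl.capture('side');st=ctrl.state();p=st['position'];a=np.radians(8.9);j=np.array([np.cos(a),np.sin(a),0])
q=proj(s,[p,p-.017*j,p+.017*j,[.4622,.3387,.06]]);print(((q+.5-[110,80])*5).round(0))"
```

```text
[[258. 346.]
 [236. 357.]
 [281. 334.]
 [278. 462.]]
```

The projected tips land on the observed ones, so camera and robot agree. Descending now.

Emit:
drive_tool --steps '[[34,[0.0,0.001,0.2],0],[34,[0.0,0.001,0.3],0],[34,[0.0,0.001,0.36],0],[34,[0.0,0.001,0.405],0],[34,[0.0,0.001,0.405],0],[34,[0.0,0.001,0.405],0],[34,[0.0,0.001,0.405],0]]'

```text
clock: 2.3
position: [0.4629, 0.3389, 0.0298]
eef_rot: [-180.0, -0.1, 8.7]
force: [-0.2, -0.1, 0.8]
finger_gap: 0.369
```

Emit:
drive_tool --steps '[[0,[0,0,0],0],[0,[0,0,0],0],[0,[0,0,0],0],[0,[0,0,0],0],[0,[0,0,0],0],[0,[0,0,0],0]]'

```text
clock: 2.8
position: [0.4627, 0.3386, 0.0291]
eef_rot: [-180.0, -0.1, 8.7]
force: [1.0, -0.6, 5.5]
finger_gap: 0.143
```

Emit:
drive_tool --steps '[[0,[0,0,-0.04],0],[0,[0,0,-0.12],0],[0,[0,0,-0.22],0],[0,[0,0,-0.33],0],[0,[0,0,-0.44],0],[0,[0,0,-0.5],0],[0,[0,0,-0.5],0],[0,[0,0,-0.5],0]]'

```text
clock: 3.47
position: [0.4622, 0.3384, 0.1792]
eef_rot: [-180.0, -0.1, 8.7]
force: [0.7, -0.1, -1.0]
finger_gap: 0.146
```

```bash
python3 -c "
from h import *
go(.5742,.0025,.16,8.7)
s=ctrl.capture('side');crop(s,'pics/s2.png',110,60,240,210,4)
crop(ctrl.capture('top'),'pics/t2.png',110,140,230,260,4)"
```

```text
t=3.47 pos [0.4622 0.3384 0.1792] rot [-1.7998e+02 -6.0000e-02  8.7000e+00] gap 13.6 F [ 0.7 -0.1 -1. ]
shift [0.1998 1.1634 0.0637] twist -0.0001
```

View pics/s2.png

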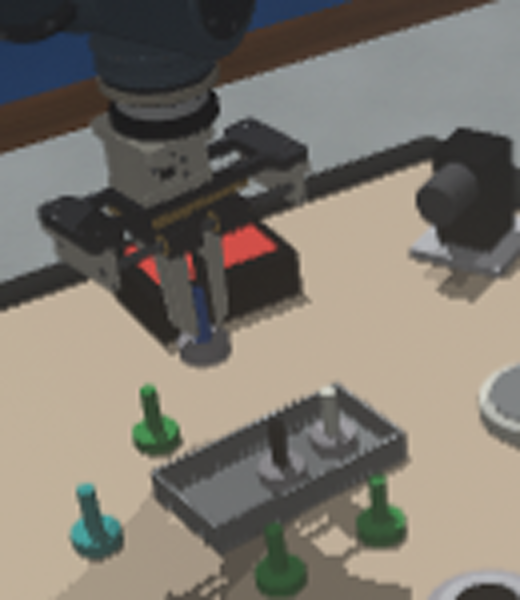

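The puck hangs upright in the fingers at (205,345); the white and black pucks stayed in the bin. Moving toward the cup.

Emit:
drive_tool --steps '[[0,[0.02,0.1,0.0],0],[0,[0.05,0.2,0.0],0],[0,[0.08,0.32,0.0],0],[0,[0.1,0.44,0.0],0],[0,[0.13,0.56,0.0],0],[0,[0.15,0.68,0.0],0],[0,[0.17,0.79,0.0],0],[0,[0.19,0.9,0.0],0]]'

```text
clock: 4.23
position: [0.5589, 0.0783, 0.1768]
eef_rot: [-180.0, 0.2, 8.7]
force: [0.8, 0.1, -1.9]
finger_gap: 0.142
```

```bash
python3 -c "
from h import *
go(.5742,.0025,.14,8.7)"
```

```text
t=4.23 pos [0.5589 0.0783 0.1768] rot [-179.98    0.18    8.67] gap 13.2 F [ 0.8  0.1 -1.9]
shift [0.0128 0.2574 0.1227] twist -0.0006
```

Emit:
drive_tool --steps '[[0,[0.003,0.1,0.0],0],[0,[0.006,0.18,0.04],0],[0,[0.01,0.24,0.08],0],[0,[0.01,0.263,0.12],0],[0,[0.01,0.263,0.13],0],[0,[0.01,0.263,0.13],0],[0,[0.01,0.263,0.13],0],[0,[0.01,0.263,0.13],0]]'

```text
clock: 4.9
position: [0.5744, 0.0037, 0.14]
eef_rot: [-180.0, -0.0, 8.8]
force: [-0.4, 0.5, -1.7]
finger_gap: 0.144
```

```bash
python3 -c "
from h import *
go(.5742,.0025,.084,8.7)
s=ctrl.capture('side');crop(s,'pics/s3.png',200,130,310,250,5)
t=ctrl.capture('top');crop(t,'pics/t3.png',220,150,310,220,8)
print((proj(s,[[.5742,.0025,.059+.014],[.5742,.0025,.059],[.5742,.0025,.1156]])+.5-[200,130])*5)"
```

```text
t=4.90 pos [0.5744 0.0037 0.14  ] rot [-1.80e+02 -3.00e-02  8.76e+00] gap 13.4 F [-0.4  0.5 -1.7]
shift [-0.0013  0.0039  0.1866] twist 0.0014
[[284.25748671 409.97145339]
 [284.17166294 427.9083792 ]
 [284.52636027 353.69509857]]
```

View pics/s3.png

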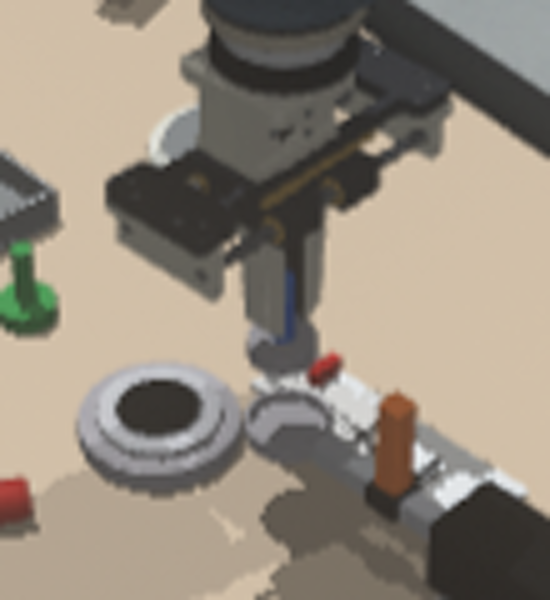

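View pics/t3.png

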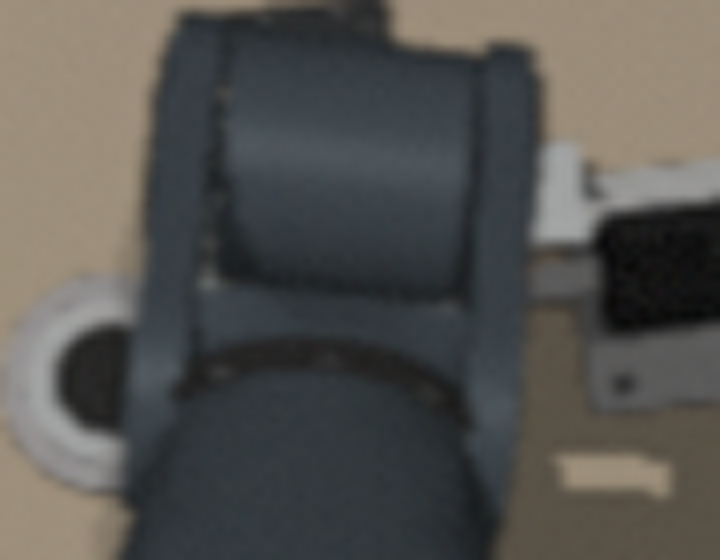

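```bash
python3 -c "
from h import *
s=ctrl.capture('side');crop(s,'pics/s4.png',240,185,275,225,15)
print('disc bottom,top pred',((proj(s,[[.5744,.0037,.115],[.5744,.0037,.129],[.5744,.0037,.067],[.5742,.0025,.067]])+.5-[240,185])*15).round(0))"
```

```text
disc bottom,top pred [[250. 235.]
 [251. 177.]
 [250. 424.]
 [253. 428.]]
```

View pics/s4.png

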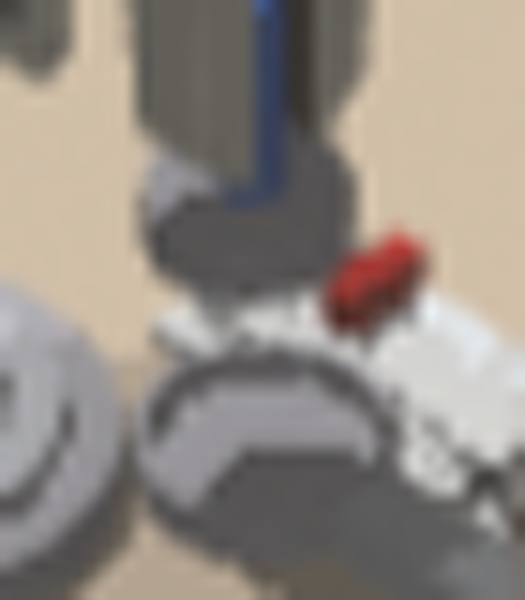

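The disc centre is at crop column 249, as predicted. The cup centre is near (266,432), which puts the cup about 3 mm to the image right and slightly nearer. I'll correct by that, lower to just above the rim and look again.

Emit:
drive_tool --steps '[[0,[0.0006,0.009,0.04],0],[0,[0.0006,0.009,0.08],0],[0,[0.0006,0.009,0.115],0],[0,[0.0006,0.009,0.127],0],[0,[0.0006,0.009,0.127],0],[0,[0.0006,0.009,0.127],0]]'

```text
clock: 5.55
position: [0.5748, -0.0, 0.1011]
eef_rot: [-180.0, 0.0, 8.7]
force: [-0.2, 0.0, -1.4]
finger_gap: 0.145
```

```bash
python3 -c "
from h import *
go(.5750,.001,.084,8.7)
s=ctrl.capture('side');crop(s,'pics/s5.png',240,185,275,225,15)
p=ctrl.state()['position']
print('disc bottom,top pred; cup rim under',((proj(s,[p-[0,0,.025],p-[0,0,.011],[p[0],p[1],.067]])+.5-[240,185])*15).round(0))"
```

```text
t=5.55 pos [ 0.5748 -0.      0.1011] rot [-1.7999e+02  4.0000e-02  8.6900e+00] gap 13.5 F [-0.2  0.  -1.4]
shift [ 0.0013 -0.0033  0.057 ] twist -0.0002
disc bottom,top pred; cup rim under [[265. 397.]
 [265. 342.]
 [264. 434.]]
```

View pics/s5.png

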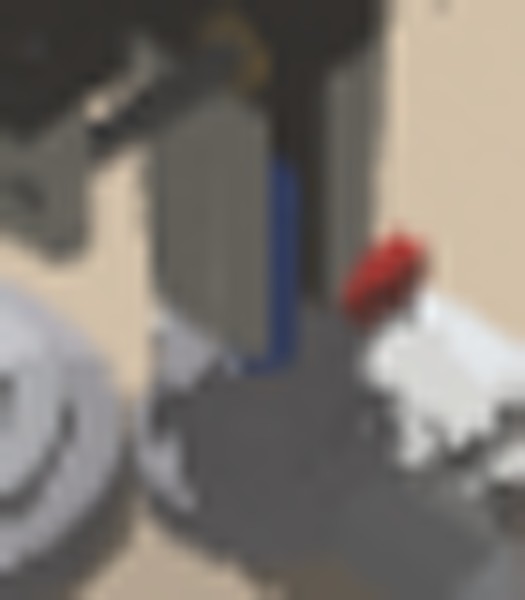

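Emit:
drive_tool --steps '[[0,[0.001,0,0.015],0],[0,[0.001,0,0.025],0],[0,[0.001,0,0.035],0],[0,[0.001,0,0.045],0],[0,[0.001,0,0.05],0],[0,[0.001,0,0.05],0]]'

```text
clock: 6.1
position: [0.5753, 0.0001, 0.0862]
eef_rot: [-180.0, -0.0, 8.7]
force: [1.1, 2.0, -2.8]
finger_gap: 0.14
```

Emit:
drive_tool --steps '[[0,[0,0,0.004],0],[0,[0,0,0.007],0],[0,[0,0,0.007],0],[0,[0,0,0.007],0]]'

```text
clock: 6.43
position: [0.5754, 0.0001, 0.0844]
eef_rot: [180.0, -0.0, 8.7]
force: [1.9, 0.9, -1.6]
finger_gap: 0.145
```

```bash
python3 -c "
from h import *
go(.5750,.001,.084,8.7)
s=ctrl.capture('side');crop(s,'pics/s6.png',240,185,275,225,15)"
```

```text
t=6.43 pos [5.754e-01 1.000e-04 8.440e-02] rot [ 1.80e+02 -3.00e-02  8.69e+00] gap 13.5 F [ 1.9  0.9 -1.6]
shift [-0.0008 -0.0032  0.0015] twist -0.0001
```

View pics/s6.png

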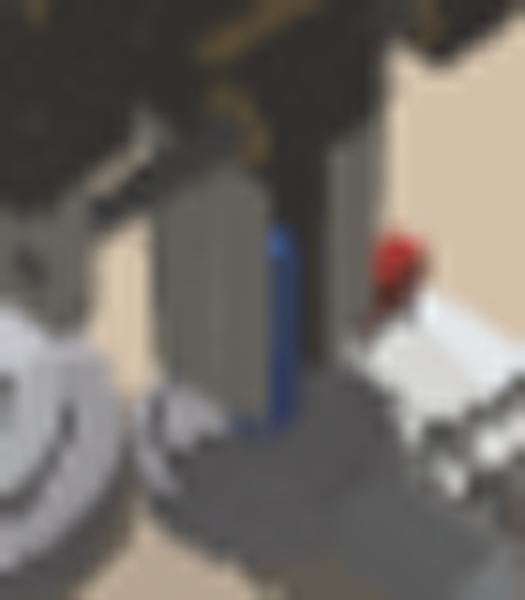

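Emit:
drive_tool --steps '[[0,[0,0,0.003],0],[0,[0,0,0.005],0],[0,[0,0,0.005],0]]'

```text
clock: 6.73
position: [0.5756, 0.0001, 0.084]
eef_rot: [180.0, -0.1, 8.7]
force: [-1.5, 2.4, 10.3]
finger_gap: 0.146
```

Contact with the cup floor (10 N upward) at the expected height. Releasing.

Emit:
drive_tool --steps '[[34,[0,0,0],0],[34,[0,0,0],0],[34,[0,0,0],0],[34,[0,0,0],0],[34,[0,0,0],0],[34,[0,0,0],0]]'

```text
clock: 7.23
position: [0.5751, -0.0, 0.0827]
eef_rot: [-180.0, 0.0, 8.7]
force: [0.2, -0.5, -0.3]
finger_gap: 0.366
```

Emit:
drive_tool --steps '[[34,[0,0,-0.05],0],[34,[0,0,-0.12],0],[34,[0,0,-0.22],0],[34,[0,0,-0.3],0],[34,[0,0,-0.3],0],[34,[0,0,-0.3],0]]'

```text
clock: 7.73
position: [0.5757, -0.0, 0.1739]
eef_rot: [180.0, -0.1, 8.7]
force: [-0.3, -0.1, -0.7]
finger_gap: 0.371
```

```bash
python3 -c "
from h import *
go(.6128,-.2495,.16,8.7)
s=ctrl.capture('side');crop(s,'pics/s7.png',240,175,300,235,10)"
```

```text
t=7.73 pos [ 0.5757 -0.      0.1739] rot [ 1.7997e+02 -1.3000e-01  8.6900e+00] gap 34.5 F [-0.3 -0.1 -0.7]
shift [-0.0034  0.8407  0.0466] twist -0.0002
```

View pics/s7.png

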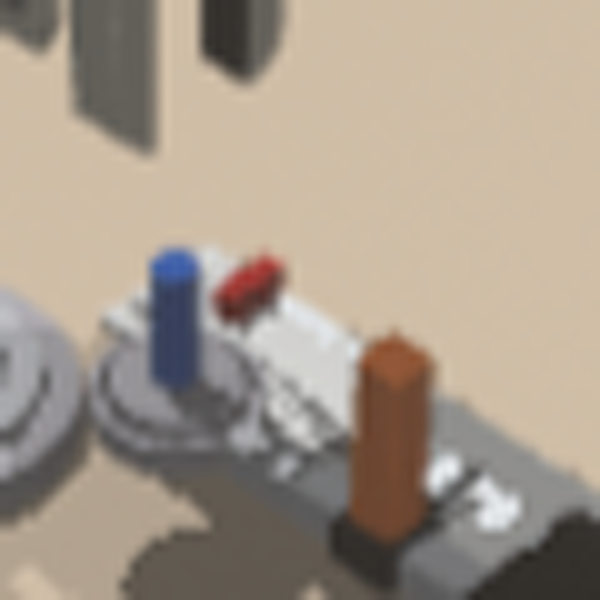

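The puck is flat in the cup: post at (175,260), cup spanning columns 92–260. Next, the button with closed fingers.

Emit:
drive_tool --steps '[[0,[-0.002,0.1,0],0],[0,[-0.002,0.22,0],0],[0,[-0.002,0.35,0],0],[0,[-0.002,0.48,0],0],[0,[-0.002,0.61,0],0],[0,[-0.002,0.73,0],0],[0,[-0.002,0.82,0],0],[0,[-0.002,0.846,0],0]]'

```text
clock: 8.45
position: [0.6122, -0.2546, 0.1707]
eef_rot: [-180.0, 0.1, 8.5]
force: [0.4, -0.4, 0.8]
finger_gap: 0.005
```

Emit:
drive_tool --steps '[[0,[0,0,0.05],0],[0,[0,0,0.11],0],[0,[0,0,0.15],0],[0,[0,0,0.18],0],[0,[0,0,0.18],0],[0,[0,0,0.18],0]]'

```text
clock: 8.95
position: [0.6129, -0.2504, 0.1186]
eef_rot: [-180.0, 0.0, 8.7]
force: [0.2, 0.3, -0.4]
finger_gap: 0.005
```

```bash
python3 -c "
from h import *
go(.6135,-.251,.099,8.7)
s=ctrl.capture('side');crop(s,'pics/s8.png',290,200,370,280,7)"
```

```text
t=8.95 pos [ 0.6129 -0.2504  0.1186] rot [-1.7997e+02  4.0000e-02  8.7200e+00] gap 0.5 F [ 0.2  0.3 -0.4]
shift [0.0018 0.0022 0.0652] twist 0.0004
```

View pics/s8.png

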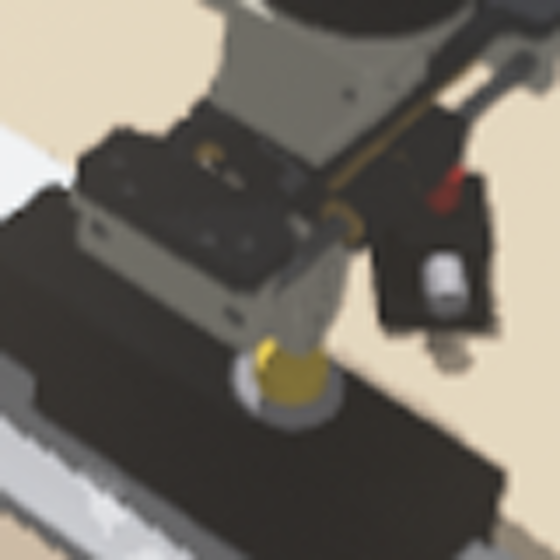

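The closed fingers are above the yellow button at (292,375), so I press down.

Emit:
drive_tool --steps '[[0,[0.001,0.002,0.02],0],[0,[0.001,0.002,0.035],0],[0,[0.001,0.002,0.045],0],[0,[0.001,0.002,0.055],0],[0,[0.001,0.002,0.063],0],[0,[0.001,0.002,0.068],0],[0,[0.001,0.002,0.068],0],[0,[0.001,0.002,0.068],0]]'

```text
clock: 9.67
position: [0.6136, -0.2517, 0.099]
eef_rot: [180.0, -0.0, 8.7]
force: [-0.2, -0.8, 4.9]
finger_gap: 0.006
```

Emit:
drive_tool --steps '[[0,[0,0,0.003],0],[0,[0,0,0.005],0],[0,[0,0,0.005],0]]'

```text
clock: 9.92
position: [0.6138, -0.252, 0.0985]
eef_rot: [179.9, -0.1, 8.7]
force: [-3.4, 0.4, 12.4]
finger_gap: 0.005
```

Emit:
drive_tool --steps '[[0,[0,0,-0.08],0],[0,[0,0,-0.18],0],[0,[0,0,-0.25],0],[0,[0,0,-0.25],0],[0,[0,0,-0.25],0]]'

```text
clock: 10.33
position: [0.6136, -0.2516, 0.1727]
eef_rot: [180.0, -0.1, 8.7]
force: [0.4, 0.6, -0.8]
finger_gap: 0.003
```

```bash
python3 -c "
from h import *
go(.587,-.078,.17,8.7)
s=ctrl.capture('side');crop(s,'pics/s9.png',290,200,370,280,7)"
```

```text
t=10.33 pos [ 0.6136 -0.2516  0.1727] rot [ 1.7995e+02 -7.0000e-02  8.7000e+00] gap 0.3 F [ 0.4  0.6 -0.8]
shift [-1.000e-04 -5.854e-01  8.300e-03] twist -0.0001
```

View pics/s9.png

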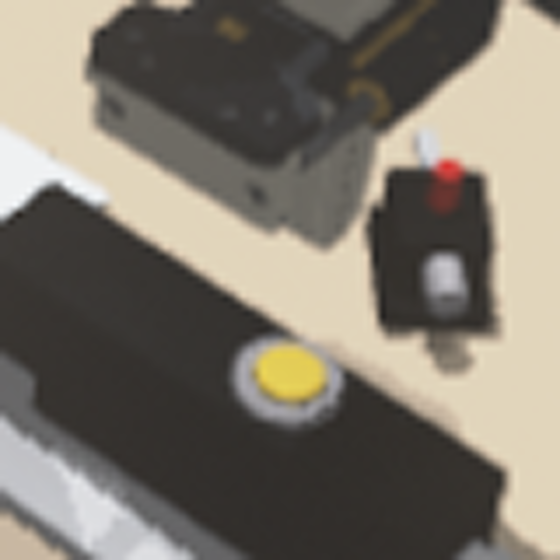

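The button is now low in its collar at (290,373), flatter than before, so it is down. On to the handle.

Emit:
drive_tool --steps '[[44,[0,-0.1,0],0],[44,[0,-0.22,0],0],[44,[0,-0.34,0],0],[44,[0,-0.45,0],0],[44,[0,-0.54,0],0],[44,[0,-0.585,0],0],[44,[0,-0.585,0],0],[44,[0,-0.585,0],0]]'

```text
clock: 11.05
position: [0.5867, -0.0781, 0.1712]
eef_rot: [-180.0, 0.1, 8.7]
force: [-0.3, 0.4, -0.2]
finger_gap: 0.468
```

```bash
python3 -c "
from h import *
go(.587,-.078,.093,8.7)
s=ctrl.capture('side');crop(s,'pics/s10.png',245,170,305,230,10)"
```

```text
t=11.05 pos [ 0.5867 -0.0781  0.1712] rot [-1.7999e+02  6.0000e-02  8.7500e+00] gap 43.6 F [-0.3  0.4 -0.2]
shift [ 0.0014 -0.0003  0.2608] twist 0.0011
```

View pics/s10.png

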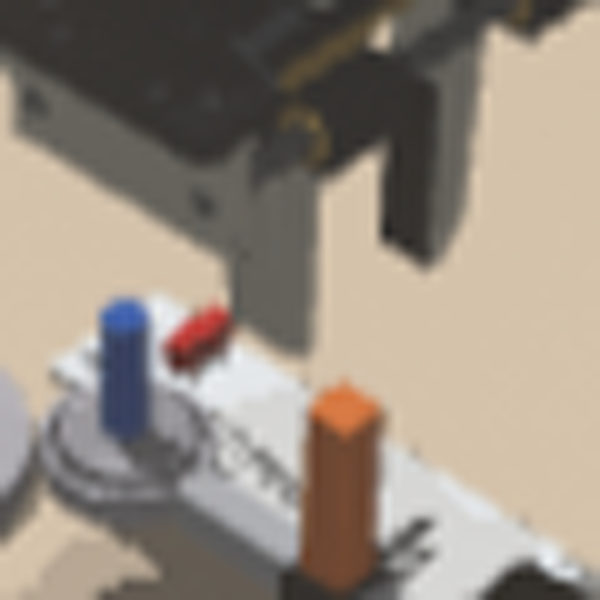

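The fingertips straddle the handle column (345). Descend and grip.

Emit:
drive_tool --steps '[[44,[0,0,0.05],0],[44,[0,0,0.12],0],[44,[0,0,0.18],0],[44,[0,0,0.23],0],[44,[0,0,0.26],0],[44,[0,0,0.26],0],[44,[0,0,0.26],0]]'

```text
clock: 11.68
position: [0.5869, -0.0789, 0.0939]
eef_rot: [-180.0, 0.0, 8.6]
force: [-0.2, 0.4, 0.0]
finger_gap: 0.472
```

Emit:
drive_tool --steps '[[0,[0,0,0],0],[0,[0,0,0],0],[0,[0,0,0],0],[0,[0,0,0],0],[0,[0,0,0],0],[0,[0,0,0],0]]'

```text
clock: 12.18
position: [0.5894, -0.0777, 0.0946]
eef_rot: [179.9, -0.4, 8.7]
force: [15.7, 3.1, -8.5]
finger_gap: 0.171
```

```bash
python3 -c "
from h import *
go(.587,-.078,.093,8.7)
s=ctrl.capture('side');crop(s,'pics/s11.png',245,170,305,230,10)"
```

```text
t=12.18 pos [ 0.5894 -0.0777  0.0946] rot [179.94  -0.36   8.69] gap 15.9 F [15.7  3.1 -8.5]
shift [-0.008  -0.0004  0.0051] twist -0.0003
```

View pics/s11.png

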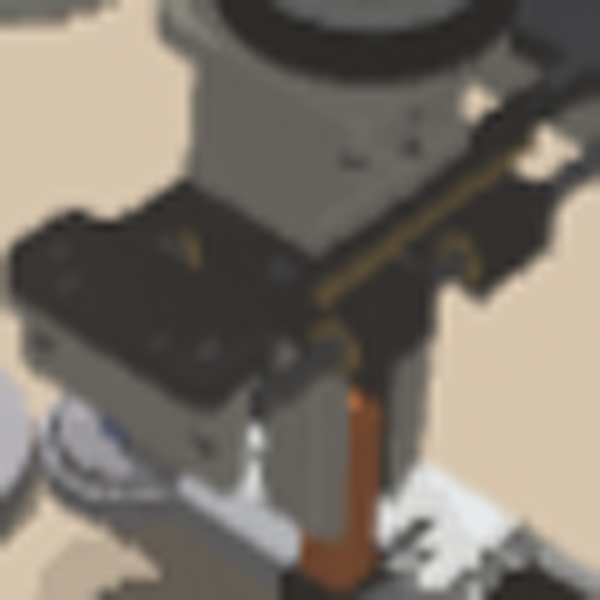

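Handle gripped (15.9 mm gap), but with 15.7 N side load. I'll relieve it by 2.5 mm in tool x, then draw out slowly.

Emit:
drive_tool --steps '[[0,[0.005,0,0],0],[0,[0.008,0,0],0],[0,[0.008,0,0],0],[0,[0.008,0,0],0]]'

```text
clock: 12.57
position: [0.5894, -0.0777, 0.0945]
eef_rot: [180.0, -0.0, 8.7]
force: [-0.1, -0.0, 5.2]
finger_gap: 0.168
```

Emit:
drive_tool --steps '[[0,[0,-0.003,0],0],[0,[0,-0.006,0],0],[0,[0,-0.01,0],0],[0,[0,-0.015,0],0],[0,[0,-0.02,0],0],[0,[0,-0.02,0],0]]'

```text
clock: 13.07
position: [0.5886, -0.0719, 0.0945]
eef_rot: [180.0, -0.1, 8.7]
force: [0.9, -1.8, 4.8]
finger_gap: 0.171
```

It moved 5.9 mm at about 2 N, so the arm is unlocked. Continuing the draw.

Emit:
drive_tool --steps '[[0,[0,-0.015,0],0],[0,[0,-0.04,0],0],[0,[0,-0.07,0],0],[0,[0,-0.1,0],0],[0,[0,-0.13,0],0],[0,[0,-0.155,0],0],[0,[0,-0.17,0],0],[0,[0,-0.18,0],0]]'

```text
clock: 13.73
position: [0.5805, -0.0182, 0.0945]
eef_rot: [180.0, -0.1, 8.7]
force: [-0.1, -3.8, 5.2]
finger_gap: 0.173
```

Emit:
drive_tool --steps '[[0,[0,-0.01,0],0],[0,[0,-0.03,0],0],[0,[0,-0.055,0],0],[0,[0,-0.08,0],0],[0,[0,-0.1,0],0],[0,[0,-0.11,0],0],[0,[0,-0.11,0],0],[0,[0,-0.11,0],0]]'

```text
clock: 14.4
position: [0.5756, 0.0143, 0.0945]
eef_rot: [180.0, -0.1, 8.7]
force: [1.9, -3.4, 4.5]
finger_gap: 0.175
```

```bash
python3 -c "
from h import *
go(.5894-.151*.1015,-.0777+.9885*.1015,.0945,8.7)
s=ctrl.capture('side');crop(s,'pics/s12.png',240,180,290,225,15)
t=ctrl.capture('top');crop(t,'pics/t12.png',220,150,310,220,8)"
```

```text
t=14.40 pos [0.5756 0.0143 0.0945] rot [ 1.7996e+02 -8.0000e-02  8.7100e+00] gap 16.3 F [ 1.9 -3.4  4.5]
shift [-0.0007 -0.0283 -0.0001] twist 0.0001
```

View pics/s12.png

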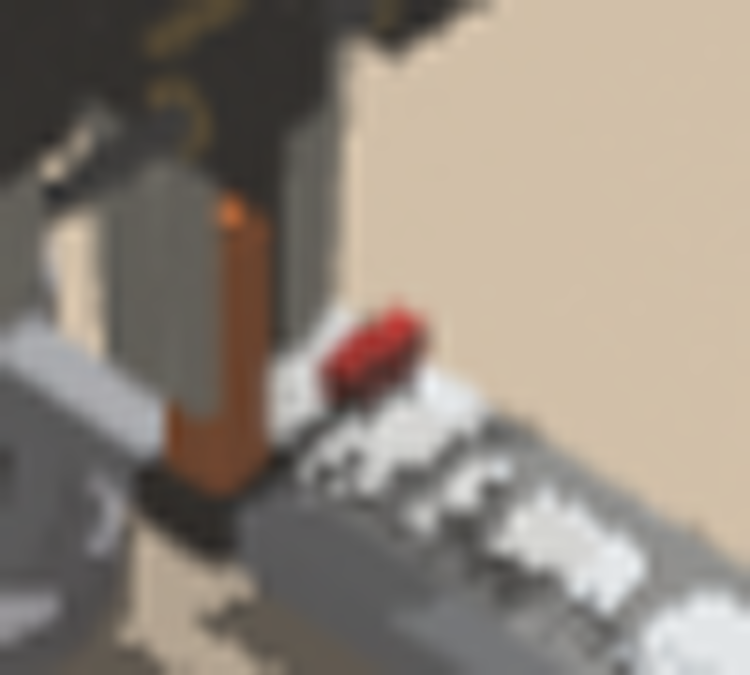

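View pics/t12.png

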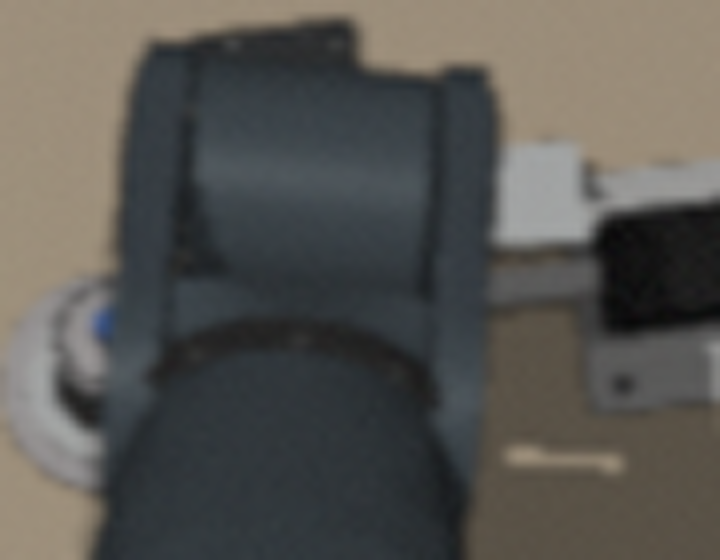

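Emit:
drive_tool --steps '[[0,[0,-0.006,0],0],[0,[0,-0.012,0],0],[0,[0,-0.018,0],0],[0,[0,-0.024,0],0],[0,[0,-0.024,0],0],[0,[0,-0.024,0],0]]'

```text
clock: 15.0
position: [0.5745, 0.0212, 0.0945]
eef_rot: [180.0, -0.1, 8.7]
force: [1.0, -2.5, 5.7]
finger_gap: 0.17
```

```bash
python3 -c "
from h import *
go(.5894-.151*.1017,-.0777+.9885*.1017,.0945,8.7)
s=ctrl.capture('side');crop(s,'pics/s13.png',250,195,276,216,28)"
```

```text
t=15.00 pos [0.5745 0.0212 0.0945] rot [ 1.7996e+02 -8.0000e-02  8.7000e+00] gap 15.9 F [ 1.  -2.5  5.7]
shift [-0.0007 -0.0055 -0.0001] twist -0.0001
```

View pics/s13.png

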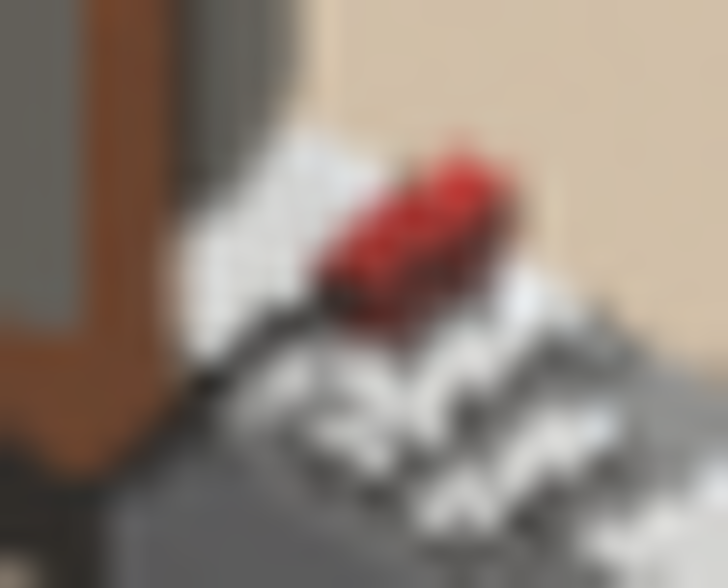

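The pointer line (150,450)→(330,295) lies slightly short of the red block's top centre line (340,262)→(480,165). That agrees with the computed 1.6 mm remainder.

Emit:
drive_tool --steps '[[0,[0,-0.003,0],0],[0,[0,-0.0055,0],0],[0,[0,-0.0055,0],0],[0,[0,-0.0055,0],0],[0,[0,-0.0055,0],0]]'

```text
clock: 15.47
position: [0.5743, 0.0228, 0.0945]
eef_rot: [180.0, -0.1, 8.7]
force: [1.6, -2.9, 5.7]
finger_gap: 0.175
```

```bash
python3 -c "
from h import *
go(.5894-.151*.1017,-.0777+.9885*.1017,.0945,8.7)
s=ctrl.capture('side');crop(s,'pics/s14.png',250,195,276,216,28)
cv2.imwrite('pics/s14f.png',s['frame'][:,:,::-1])
t=ctrl.capture('top');cv2.imwrite('pics/t14f.png',t['frame'][:,:,::-1])"
```

```text
t=15.47 pos [0.5743 0.0228 0.0945] rot [ 1.7996e+02 -8.0000e-02  8.6900e+00] gap 16.2 F [ 1.6 -2.9  5.7]
shift [-0.0007 -0.0002 -0.0001] twist -0.0002
```

View pics/s14.png

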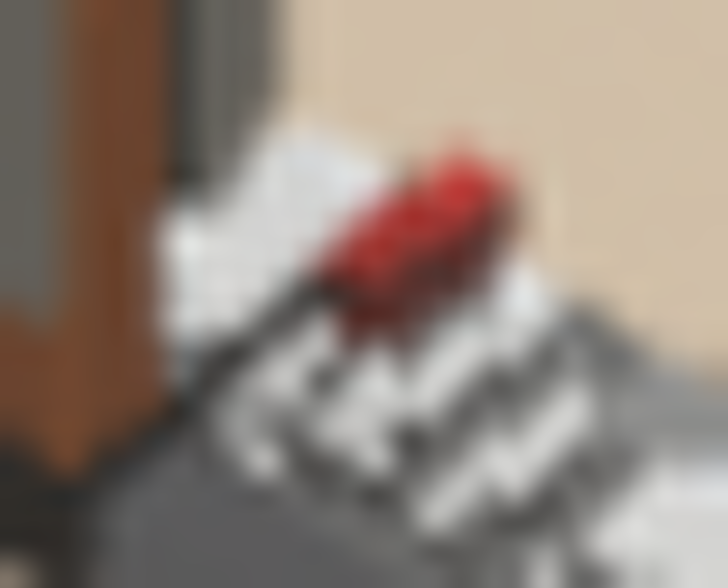

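View pics/s14f.png

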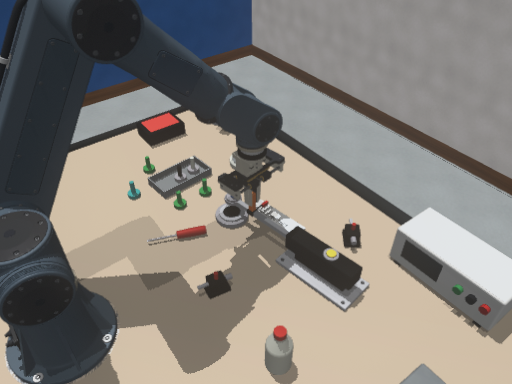

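```bash
python3 -c "
from h import *
s=ctrl.capture('side');u=np.array([-.151,.9885,0])
f=lambda L:(plane(s,[[250+x/28-.5,195+y/28-.5] for x,y in L],.061)@u*1000).round(1)
print('pointer',f([(140,435),(220,365),(315,288)]),'mark top centre line',f([(345,262),(405,215),(470,172)]))
f=s['frame'].astype(int);crop(s,'pics/s15.png',225,185,260,225,14)
# mark moved? red blob centroid vs start (264.62,202.54)
print(blobs(s,(0,130,60),(4,255,255),(255,195,275,215),2))
"
```

```text
pointer [-67.2 -65.7 -64.5] mark top centre line [-64.  -63.4 -63.6]
[([264.67, 202.67], [262, 201, 6, 5, 15])]
```

View pics/s15.png

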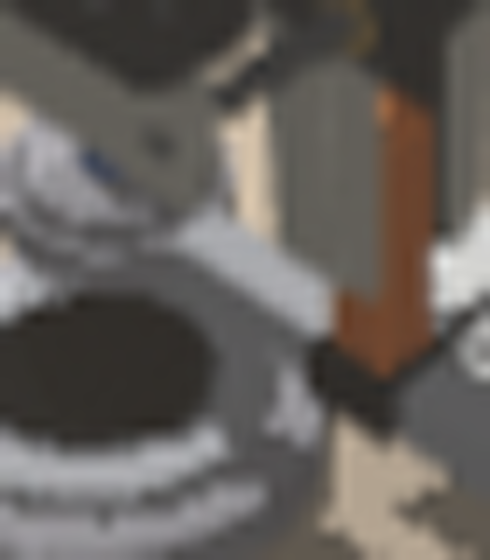

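Emit:
drive_tool --steps '[[0,[0,-0.0025,0],0],[0,[0,-0.0025,0],0],[0,[0,-0.0025,0],0],[0,[0,-0.0025,0],0]]'

```text
clock: 15.95
position: [0.5742, 0.0235, 0.0945]
eef_rot: [180.0, -0.1, 8.7]
force: [1.8, -2.7, 6.1]
finger_gap: 0.17
```

```bash
python3 -c "
from h import *
go(.5743,.023,.0945)
t=ctrl.capture('top');crop(t,'pics/t16.png',205,165,265,215,12)
s=ctrl.capture('side')
a=cv2.imread('pics/side0.png');
d=np.abs(s['frame'][:,:,::-1].astype(int)-a).sum(2)
for n,(x,y) in dict(white=(190,160),black=(179,170),posa=(352,236),posb=(216,283),driver=(190,232),bottle=(279,350),case=(245,160)).items(): print(n,int(np.median(d[y-6:y+7,x-6:x+7])))
print(ctrl.state()['qd'].round(2))"
```

```text
t=15.95 pos [0.5742 0.0235 0.0945] rot [ 1.7996e+02 -8.0000e-02  8.6900e+00] gap 15.8 F [ 1.8 -2.7  6.1]
shift [ 0.0002  0.0018 -0.    ] twist 0
white 39
black 30
posa 21
posb 21
driver 9
bottle 54
case 118
[-0.   -0.01 -0.02  0.09  0.01  0.01]
```

View pics/t16.png

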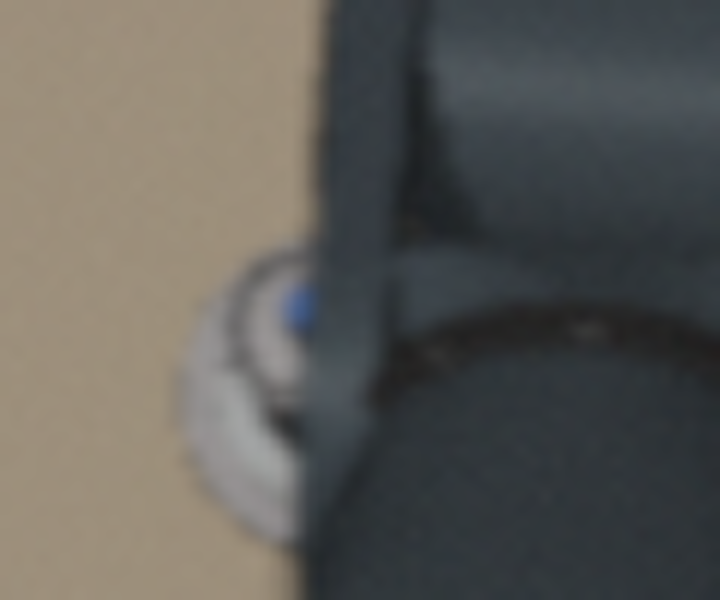

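The puck is still seated flat in the cup: the blue post is at (300,305), inside the rim. The loose things look unchanged, apart from the wafer case, which the arm hides in this view and never went near. Handing in.

```bash
python3 -c "
from bench import ctrl
print(ctrl.close_job())"
```

```text
the job is handed in; nothing more can be done
None
```

I finished the job and handed it in at about 16 s. The blue-post puck is in the cup, the lock button is down, and the handle is held with the pointer at the red mark. No verdict was reported.

- **Puck:** I set it on the cup floor (about 10 N contact at the expected height) and let go. It was upright and centred within about 1 mm in the side view. At the end the gripper half-hid it. The post was still inside the rim, but I could not re-measure how well it was centred.
- **Button:** I pressed it to its stop at 99 mm. The arm then slid out freely at about 3 N, which also shows it was unlocked.
- **Handle and pointer:** The arm is drawn out about 102 mm, and the gripper was closed on the handle (about 16 mm gap) and still. The two checks differ slightly:
  - The travel measured from home gave an error of about 0 mm.
  - The side image put the pointer 1–1.5 mm short before a last 0.7 mm nudge. I did not re-measure the image after that, but both are within the 4 mm limit.
- **Red mark and loose things:** The mark's image moved by less than 0.2 pixel. The other pucks, both positioners, the screwdriver and the bottle showed no sign of moving. The wafer case was partly hidden by the arm in the last image, so I could not check it.
- **Side load:** Closing on the handle briefly gave about 16 N of side load, because my estimate of its position was about 2.5 mm off. I shifted the gripper to remove that load before pulling.

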